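Wipe gate stubs off the nest plate with the scraper block

TASK

Before the next nest goes on, take the scraper block and wipe the two loose plastic gate stubs off the clamped steel nest plate, over its free edge opposite the cam clamp, so that both drop onto the table top. Move the stubs only with the scraper, never with the gripper fingers, and then stand the scraper upright on its foot on the table and let go.

Things in the scene. Friction and masses are not known exactly. Their poses are not given: they have to be found in the camera images.
- scraper: Loose scraper block, 0.22 kg, standing upright left of the plate among other objects. Grey foot 120 mm long (x), 26 thick (y), 25 high; on it a bare aluminium grip 80 x 26, reaching 70 mm high. Long faces flat and plumb: grip across the 26 mm from above about 50 mm over its underside; either long face wipes. Origin: centre of its underside, z up.
- nest: Fixed steel plate with flat top, 160 (x) by 220 mm (y), 20 high; origin: centre of its underside, on the table, z up. Cam clamp at its +y end (robot's left): toe over the top from y = +95 mm, lever up to 48 mm over the table. Free edge: y = -110 mm, 100 mm of clear table beyond. The stubs start at y -60 to +15, x within 36 mm of 0, so one wipe along -y catches both.
- stub_a: Loose white plastic gate stub, 10 g, lying flat on the nest plate at negative plate x: 18 x 13 x 10 mm with a 5 mm tab on one end, any yaw. Origin: the centre of the block, 25 mm over the table while on the plate.
- stub_b: Second loose white gate stub, same size, at positive plate x. Origin: the centre of the block, 25 mm over the table while on the plate.
There are look-alikes about, which are no part of the job. Of the things that look like the scraper, the largest one is meant.

How it is judged:
On the way, in this order (a step that is already met when the one before it is completed fails the run):
1. the held scraper is brought over the nest plate while both stubs still lie on it (z of scraper in the frame of nest above 0.015 m and x of scraper in the frame of nest between -0.08 and 0.08 m and y of scraper in the frame of nest between -0.11 and 0.11 m and contact force between the fingers and scraper above 1 N and height (world z) of each of stub_a, stub_b above 0.02 m), for 0.1 s.
2. both stubs have been wiped over the free edge onto the table with the scraper still held (y of each of stub_a, stub_b in the frame of nest below -0.11 m and height (world z) of stub_a between 0 and 0.016 m and height (world z) of stub_b between 0 and 0.016 m and contact force between the fingers and scraper above 1 N), for 0.1 s.
At the end, for the whole second after the job is handed in: Both stubs lie at rest on the table beyond the plate's free edge opposite the clamp (centres past the edge, below 16 mm height), and the scraper stands released and at rest on its foot on the table (underside within 4 mm of the table, within 10 degrees of upright) (y of each of stub_a, stub_b in the frame of nest below -0.11 m and height (world z) of stub_a between 0 and 0.016 m and height (world z) of stub_b between 0 and 0.016 m and linear speed of each of stub_a, stub_b, scraper below 0.02 m/s and height (world z) of scraper between -0.004 and 0.004 m and angle between scraper's own z axis and vertical below 0.17 rad); the robot touches nothing.
It fails at once if the gripper fingers or the arm touch a stub (contact force between any of the fingers, the arm and stub_a above 0.3 N or contact force between any of the fingers, the arm and stub_b above 0.3 N).
It also fails if it takes over 54 s, if anything falls off the work surface, if the arm or the gripper's body presses on something with over 40 N, if the wrist force passes 120 N, or if a joint passes its speed limit or range.

ROBOT

A 7-joint arm with a two-finger parallel gripper is mounted at the origin on the work surface. World frame = base frame: x ahead of the robot, y to its left, z up, the work surface at z = 0. Lengths are in m, angles in rad, forces in N, time in s.
With the tool pointing down it reaches from about 0.425 to 0.925 m from the base axis. Payload 6.8 kg.
Tool frame: the origin (TCP) lies at the very end of the fingers, on their centre line; the grasp point (between the pads) lies 19 mm behind it (bot.grip_depth is the distance from the TCP to the grasp point, in m); z points along the fingers, y is the direction in which the jaws open and shut (so a half turn about z gives the same grasp; the last joint's range is limited). The gripper opens to 85 mm and grips with 20 to 120 N. Pads are 22 mm wide; open, the fingers measure 114 mm over their backs; the gripper's body (76 mm by 85 mm) begins 54 mm behind the grasp point. The pads swing forward as they close: fully open they stand 13 mm farther back than shut.
Start: joints at [-1.291, 0.477, 0.022, 1.555, -0.011, 1.109, -0.083], TCP at [0.255, 0.625, 0.231] pointing down, gripper open.
Joint ranges: [-2.96, 2.96], [-0.34, 2.1], [-1.41, 1.46], [0.24, 2.44], [-1.37, 4.51], [0.17, 1.92], [-2.96, 2.96]. Speed limits (rad/s): [2.39, 2.39, 3.14, 3.14, 3.14, 3.14, 3.14].

INTERFACE

Orientations are given as a unit quaternion [w, x, y, z].
In Python, from station import bot gives the robot as it stands.
- The arm moves only by the tool step_arm, never from a script. Its argument "increments" is a list of rows, each a list of 7 numbers: the shift along the world's x, y, z in m, then the turn, a rotation vector about the world's x, y, z in degrees, then the gripper command: -1 is fully open, 1 is shut, values between are in proportion. In form: [[dx, dy, dz, rx, ry, rz, fingers], ...]. A call has 1 to 10 rows; each row is the pose to reach, as a shift and turn from the pose commanded when the call began; what a row does not reach only later rows make up. A row lasts 1/12 s, in which the tool goes at most 41.7 mm and 7.16 degrees, less where a joint would pass 70% of its speed; a pose out of reach is approached as far as the arm can. A call with a gripper value outside its range is refused whole. The fingers move at their own pace and stop on an object; "force" is the grip in N (left out, the last holds). Time passes only in rows, so rows that repeat a pose let the fingers close. It gives the time, the measured TCP pose, the force and the opening at its end, in the units of the state.
- bot.get_obs(): the state, without advancing time (a new reading comes with each control period).
- bot.read_camera(name): name is "scene" or "top" or "wrist"; returns a dict with "color" (400x640x3 uint8, red, green, blue), "intrinsics" (3x3 intrinsics, pixels), "D" ([k1, k2, p1, p2, k3] as OpenCV has them; the pictures are not rectified), "extrinsics" (4x4, takes a point from camera to world coordinates). Camera axes: x right, y up, looking along -z (the intrinsics and any distortion apply to the point x, -y, -z); pixel columns grow to the right and rows downward; lengths in m; the calibration is good to about 2 mm. A picture is of the moment at which its call begins. There is no depth.
- bot.hand_in(): hands the job in, once; it reports no verdict.
Trained networks look in the newest picture that a camera, given by its name, has taken for a name from the list of things; names that differ only in an ending like _2 or _b are one class to them, and where a whole thing is asked for, a point or a joint stands for the part that bears it (a point fixed in the world has none). Each returns a list of dicts, best first, with "conf" (0 to 1); they miss things now and then, are a little off and sometimes report something else, mostly with a low value. They report only what shows in the picture. A call takes as long as a camera call. They do not tell look-alikes from the thing itself.
- bot.recognise(thing, camera): "location" ([column, row] as shares, 0 to 1, of the picture: columns of its width, rows of its height, amid what is visible of it).
- bot.place_of(thing, camera): "location" ([column, row] as shares, 0 to 1, of the picture: columns of its width, rows of its height: a listed point, or the origin of a listed thing).
The state is a dict: "t": time; "q": joint angles; "joint_vel": joint speeds; "joint_torque": joint torques, N m; "eef_pos": TCP position; "tool_rot": TCP orientation; "contact_force": force on the tool from outside, world axes, zero at the start; "torque": the same for the moment, N m; "gripper_width": opening from 0.0 (shut) to 1.0 (fully open).
Only numpy, scipy, OpenCV 4.12 (cv2) and the standard library are available. Lean on these libraries where they do the work, as an engineer would, in place of code of your own. Each camera call takes 0.05 s, during which the arm holds its last target.

## Working session

There is one attempt and no reset: what is moved stays moved. The work goes in short steps, Python scripts to look and compute and a tool call to move; the robot and the scene stay as the last step left them, time stands still between calls to the robot, and variables do not carry over. Pictures are saved under pics/ and viewed, and the job is handed in when it is done.

Besides the shell and the picture viewer there is one more tool, called after ">>>" as name(argument=value, ...), one argument or row to a line, values as JSON. step_arm: Moves the arm, as the interface text tells. Its arguments: {"type":"object","properties":{"increments":{"type":"array","items":{"type":"array","items":{"type":"number"}}},"force":{"type":"number"}},"required":["increments"]}

```bash
ls; mkdir -p pics
cat > h.py <<'E'
import numpy as np, cv2
from station import bot
def cam(name,fn=None):
    c=bot.read_camera(name)
    if fn: cv2.imwrite('pics/'+fn,cv2.cvtColor(c['color'],cv2.COLOR_RGB2BGR))
    return c
def ray(c,px,z):
    K=np.array(c['intrinsics'],float);D=np.array(c['D'],float);T=np.array(c['extrinsics'])
    p=cv2.undistortPoints(np.array(px,float).reshape(-1,1,2),K,D).reshape(-1,2)
    d=np.c_[p[:,0],-p[:,1],-np.ones(len(p))]@T[:3,:3].T
    o=T[:3,3]
    return o+d*((z-o[2])/d[:,2])[:,None]
def proj(c,P):
    K=np.array(c['intrinsics'],float);D=np.array(c['D'],float);T=np.array(c['extrinsics'])
    q=(np.array(P,float).reshape(-1,3)-T[:3,3])@T[:3,:3]
    q=q*[1,-1,-1]
    return cv2.projectPoints(q,np.zeros(3),np.zeros(3),K,D)[0].reshape(-1,2)
E
python3 - <<'E'
from h import *
print(bot.get_obs())
for n in ['scene','top','wrist']:
    c=cam(n,n+'0.png')
    if n!='wrist':
        print(n,np.round(c['extrinsics'],3).tolist())
    for t in ['scraper','nest','stub_a']:
        for f in (bot.recognise,bot.place_of):
            print(n,t,f.__name__,[(round(r['location'][0]*640),round(r['location'][1]*400),round(r['conf'],2)) for r in f(t,n)])
E
```

```text
pics
{'t': 0.0, 'q': array([-1.29110989,  0.47780909,  0.02233026,  1.55646924, -0.01146051,
        1.10928818, -0.08311357]), 'joint_vel': array([ 7.83570259e-04, -4.66418623e-04, -1.36567269e-03, -1.66042344e-04,
        2.99324892e-04, -1.85016682e-05,  1.63125304e-03]), 'joint_torque': array([ 2.48969618e-04, -5.96465313e+01,  1.60800677e+00, -2.81175578e+01,
        1.24623507e-02,  9.62721213e-03, -1.73072215e-05]), 'eef_pos': array([0.25503802, 0.62431808, 0.23031201]), 'tool_rot': array([-9.43033215e-05,  1.92663906e-01,  9.81264372e-01, -9.18054641e-04]), 'contact_force': array([-0.00796161, -0.93266646,  0.69181575]), 'torque': array([ 0.0078528 , -0.0052395 , -0.02671615]), 'gripper_width': 1.004437096891549}
scene [[0.89, -0.28, 0.359, 0.843], [0.455, 0.541, -0.707, -0.403], [0.004, 0.793, 0.609, 0.528], [0.0, 0.0, 0.0, 1.0]]
scene scraper call [(353, 150, 0.82), (386, 142, 0.68), (345, 127, 0.64)]
scene scraper call [(386, 145, 0.85), (350, 162, 0.65), (345, 138, 0.47)]
scene nest call [(220, 306, 0.59)]
scene nest call [(225, 309, 0.61)]
scene stub_a call [(198, 298, 0.64), (231, 313, 0.55)]
scene stub_a call [(195, 299, 0.68), (231, 312, 0.59), (225, 308, 0.52)]
top [[-0.025, 0.998, -0.06, 0.473], [-1.0, -0.025, -0.0, 0.195], [-0.002, 0.06, 0.998, 1.264], [0.0, 0.0, 0.0, 1.0]]
top scraper call [(242, 210, 0.68), (202, 232, 0.64), (202, 189, 0.64), (433, 201, 0.44), (451, 217, 0.43)]
top scraper call [(244, 212, 0.77), (203, 188, 0.52), (203, 235, 0.51)]
top nest call [(434, 199, 0.79)]
top nest call [(439, 204, 0.68)]
top stub_a call [(449, 194, 0.56), (450, 217, 0.45)]
top stub_a call [(449, 192, 0.51), (453, 217, 0.36)]
wrist scraper call [(224, 385, 0.76)]
wrist scraper call [(291, 344, 0.83)]
wrist nest call []
wrist nest call []
wrist stub_a call []
wrist stub_a call []
```

View pics/scene0.png

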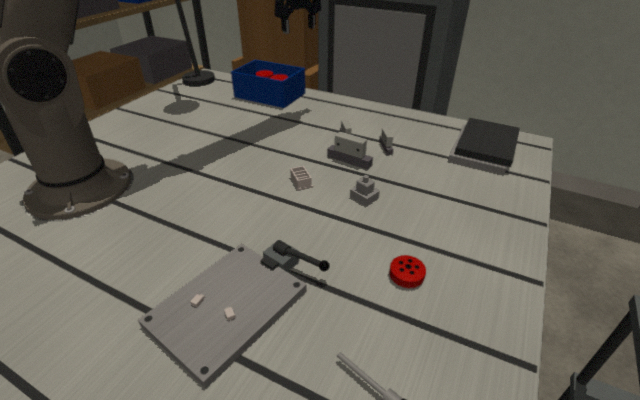

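View pics/top0.png

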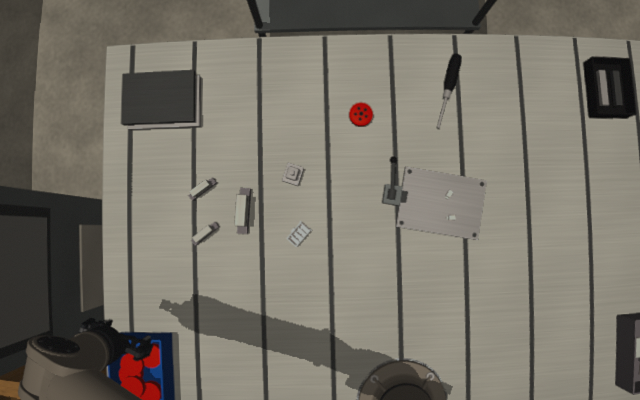

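View pics/wrist0.png

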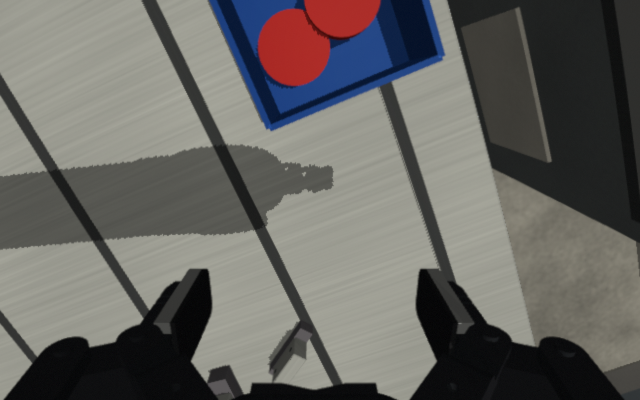

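Run:
```python
from h import *
a=cv2.imread('pics/top0.png')[150:270,170:300]; a=cv2.resize(a,None,fx=4.5,fy=4.5,interpolation=cv2.INTER_CUBIC); cv2.imwrite('pics/tc1.png',a)
a=cv2.imread('pics/top0.png')[140:270,340:500]; a=cv2.resize(a,None,fx=4.5,fy=4.5,interpolation=cv2.INTER_CUBIC); cv2.imwrite('pics/tc2.png',a)
a=cv2.imread('pics/scene0.png')[80:200,290:440]; a=cv2.resize(a,None,fx=5,fy=5,interpolation=cv2.INTER_CUBIC); cv2.imwrite('pics/sc1.png',a)
```

```text
(no output)
```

View pics/tc1.png

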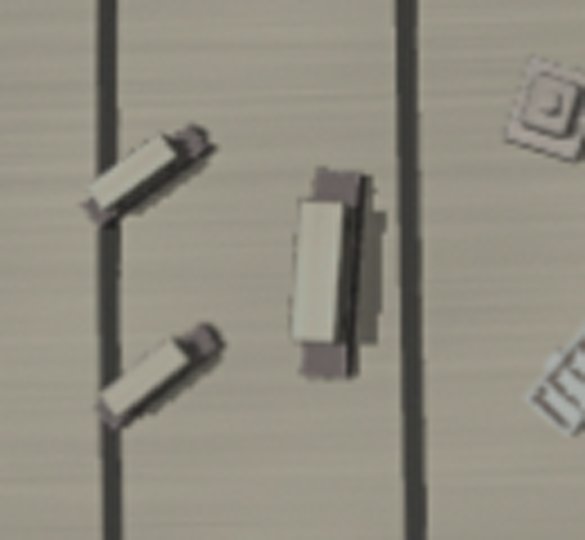

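View pics/tc2.png

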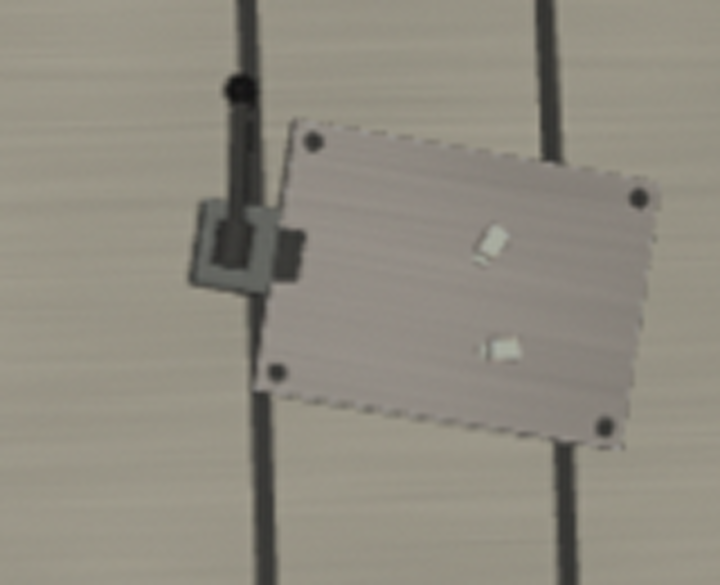

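View pics/sc1.png

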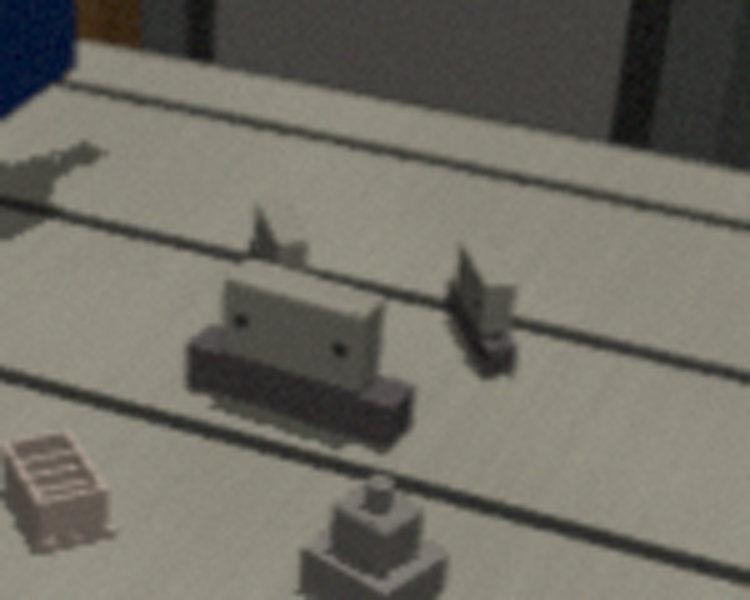

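Top view, large grip block candidates: (243,210) large, (202,188) and (205,233) small. In the crops the one at (243,210) is clearly the largest, with its foot and two holes, so it is the scraper. The plate is centred near (440,203), and the stubs are at about (449,194) and (452,217).

Run:
```python
from h import *
from scipy.optimize import least_squares
c=cam('top')
def tocrop(p,o): return np.array(p,float)/4.5+np.array(o)-0.5+0.5/4.5
def fit(L,W,pts,z,lab,ab=None):
    w=ray(c,pts,z); m=w.mean(0)
    print(lab,'corners',np.round(w,4).tolist())
    def f(p):
        R=np.array([[np.cos(p[2]),-np.sin(p[2])],[np.sin(p[2]),np.cos(p[2])]])
        return ((np.array(ab)*[L/2,W/2])@R.T+p[:2]-w[:,:2]).ravel()
    r=least_squares(f,[m[0],m[1],0]); print(lab,np.round(r.x,4),'deg',np.degrees(r.x[2]),'resmm',np.round(r.fun*1e3,1))
    return r.x
# x up(world+x), y left
ab=[(1,1),(1,-1),(-1,-1),(-1,1)]  # TL,TR,BR,BL
fit(.08,.026,tocrop([(303,200),(350,202),(339,344),(292,342)],(170,150)),.07,'grip',ab)
fit(.12,.026,tocrop([(315,168),(362,175),(350,377),(300,375)],(170,150)),.025,'foot',ab)
n=fit(.16,.22,tocrop([(294,120),(660,183),(622,447),(257,388)],(340,140)),.02,'nest',ab)
s=ray(c,tocrop([(493,242),(505,349)],(340,140)),.03)
R=np.array([[np.cos(n[2]),np.sin(n[2])],[-np.sin(n[2]),np.cos(n[2])]])
print(s,(s[:,:2]-n[:2])@R.T)
# scene check
sc=cam('scene')
print('scene nest corners px',proj(sc,[list(n[:2]+R.T@(np.array(a)*[.08,.11]))+[.02] for a in ab]).round())
```

```text
grip corners [[0.5607, 0.4114, 0.07], [0.5589, 0.385, 0.07], [0.4801, 0.3925, 0.07], [0.4818, 0.4188, 0.07]]
grip [ 0.5204  0.4019 -0.0916] deg -5.2479292278077105 resmm [ 0.7 -0.2  0.1  0.3 -0.7  0.1 -0.1 -0.3]
foot corners [[0.5824, 0.4123, 0.025], [0.5776, 0.3849, 0.025], [0.4613, 0.3939, 0.025], [0.463, 0.4229, 0.025]]
foot [ 0.5211  0.4035 -0.0847] deg -4.854878507159416 resmm [-0.4 -0.9  2.2  0.5 -1.1  1.7 -0.6 -1.4]
nest corners [[0.6262, -0.0209, 0.02], [0.5844, -0.2378, 0.02], [0.4302, -0.2081, 0.02], [0.471, 0.0062, 0.02]]
nest [ 0.5279 -0.1152 -0.1866] deg -10.690116254477541 resmm [ 0.8 -1.   1.8 -0.3 -1.3 -0.3 -1.3  1.6]
[[ 0.55140987 -0.13294216  0.03      ]
 [ 0.4893349  -0.13754054  0.03      ]] [[ 0.0263552  -0.01311127]
 [-0.03378946 -0.02914458]]
scene nest corners px [[306. 283.]
 [203. 382.]
 [136. 320.]
 [240. 243.]]
```

>>> step_arm(
  increments=[
    [0.03,-0.025,0,0,0,2,-1],
    [0.06,-0.05,0,0,0,5,-1],
    [0.09,-0.075,0,0,0,8,-1],
    [0.12,-0.1,0,0,0,11,-1],
    [0.15,-0.125,-0.01,0,0,14,-1],
    [0.18,-0.15,-0.02,0,0,17,-1],
    [0.21,-0.175,-0.03,0,0,17,-1],
    [0.24,-0.2,-0.04,0,0,17,-1],
    [0.265,-0.222,-0.05,0,0,17,-1],
    [0.265,-0.222,-0.05,0,0,17,-1],
  ],
  force=60,
)

```text
t: 1.98
eef_pos: [0.5267, 0.3938, 0.1793]
tool_rot: [0.001, 0.051, 0.999, -0.003]
contact_force: [0.3, -0.6, -0.2]
gripper_width: 1.0
```

Run:
```python
from h import *
o=bot.get_obs();print(o['t'],o['eef_pos'],o['tool_rot'],o['contact_force'])
c=cam('wrist','w1.png');t=cam('top','top1.png')
a=cv2.imread('pics/top1.png')[140:280,160:320]; cv2.imwrite('pics/tc3.png',cv2.resize(a,None,fx=4,fy=4))
cx,cy,yaw=.5205,.4025,np.radians(-5.1)
R=np.array([[np.cos(yaw),-np.sin(yaw)],[np.sin(yaw),np.cos(yaw)]])
for L,z in ((.08,.07),(.12,.025)):
  P=[list(R@np.array([a*L/2,b*.013])+[cx,cy])+[z] for a,b in [(1,1),(1,-1),(-1,-1),(-1,1)]]
  im=cv2.imread('pics/w1.png') if z>.05 else im
  cv2.polylines(im,[proj(c,P).round().astype(int)],True,(0,0,255),1)
cv2.imwrite('pics/w1o.png',im)
```

```text
1.9833 [0.52666792 0.39380256 0.17926268] [ 9.98438682e-04  5.13031893e-02  9.98677721e-01 -3.12972639e-03] [ 0.29366747 -0.56325278 -0.20994738]
```

View pics/w1o.png

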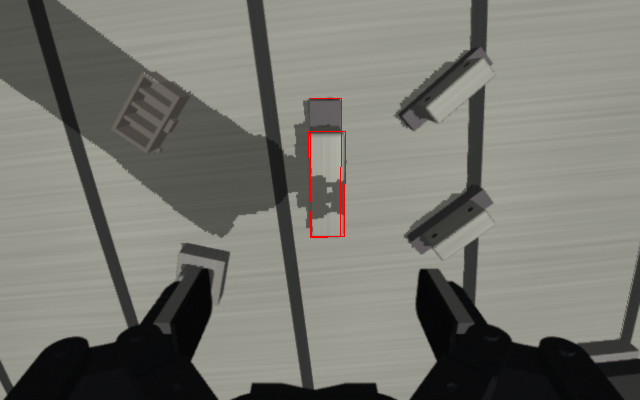

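>>> step_arm(
  increments=[
    [0,0,0,0,0,0,-1],
    [0,0,0,0,0,0,-1],
    [0,0,0,0,0,0,-1],
  ],
)

```text
t: 2.33
eef_pos: [0.519, 0.4047, 0.1818]
tool_rot: [-0.0, 0.044, 0.999, 0.001]
contact_force: [-0.3, -0.5, -0.2]
gripper_width: 1.002
```

>>> step_arm(
  increments=[
    [0,0,-0.02,0,0,0,-1],
    [0,0,-0.045,0,0,0,-1],
    [0,0,-0.07,0,0,0,-1],
    [0,0,-0.095,0,0,0,-1],
    [0,0,-0.12,0,0,0,-1],
    [0,0,-0.135,0,0,0,-1],
    [0,0,-0.145,0,0,0,-1],
    [0,0,-0.148,0,0,0,-1],
    [0,0,-0.148,0,0,0,-1],
    [0,0,-0.148,0,0,0,-1],
  ],
)

```text
t: 3.17
eef_pos: [0.5207, 0.4038, 0.0344]
tool_rot: [0.001, 0.045, 0.999, 0.001]
contact_force: [0.8, -0.2, -0.5]
gripper_width: 1.002
```

>>> step_arm(
  increments=[
    [0,0,0,0,0,0,-1],
    [0,0,0,0,0,0,-1],
    [0,0,0,0,0,0,-1],
  ],
)

```text
t: 3.42
eef_pos: [0.5208, 0.4033, 0.0343]
tool_rot: [0.001, 0.046, 0.999, 0.001]
contact_force: [-0.0, 0.2, 0.9]
gripper_width: 1.003
```

>>> step_arm(
  increments=[
    [0,0,0,0,0,0,0],
    [0,0,0,0,0,0,0.2],
    [0,0,0,0,0,0,0.4],
    [0,0,0,0,0,0,0.6],
    [0,0,0,0,0,0,1],
    [0,0,0,0,0,0,1],
    [0,0,0,0,0,0,1],
    [0,0,0,0,0,0,1],
    [0,0,0,0,0,0,1],
    [0,0,0,0,0,0,1],
  ],
  force=60,
)

```text
t: 4.25
eef_pos: [0.5203, 0.4031, 0.0334]
tool_rot: [0.0, 0.045, 0.999, 0.0]
contact_force: [0.1, 0.2, 0.8]
gripper_width: 0.297
```

>>> step_arm(
  increments=[
    [0,0,0.01,0,0,0,1],
    [0,0,0.03,0,0,0,1],
    [0,0,0.055,0,0,0,1],
    [0,0,0.08,0,0,0,1],
    [0,0,0.1,0,0,0,1],
    [0,-0.01,0.11,0,0,0,1],
    [0,-0.03,0.11,0,0,0,1],
    [0,-0.06,0.11,0,0,0,1],
    [0,-0.08,0.11,0,0,0,1],
    [0,-0.08,0.11,0,0,0,1],
  ],
)

```text
t: 5.08
eef_pos: [0.5206, 0.3149, 0.1425]
tool_rot: [-0.001, 0.049, 0.999, -0.003]
contact_force: [0.9, -0.9, -2.0]
gripper_width: 0.301
```

Run:
```python
from h import *
c=cam('scene','s2.png')
a=cv2.imread('pics/s2.png')[60:240,250:450]; cv2.imwrite('pics/s2c.png',cv2.resize(a,None,fx=3,fy=3,interpolation=cv2.INTER_CUBIC))
```

```text
(no output)
```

View pics/s2c.png

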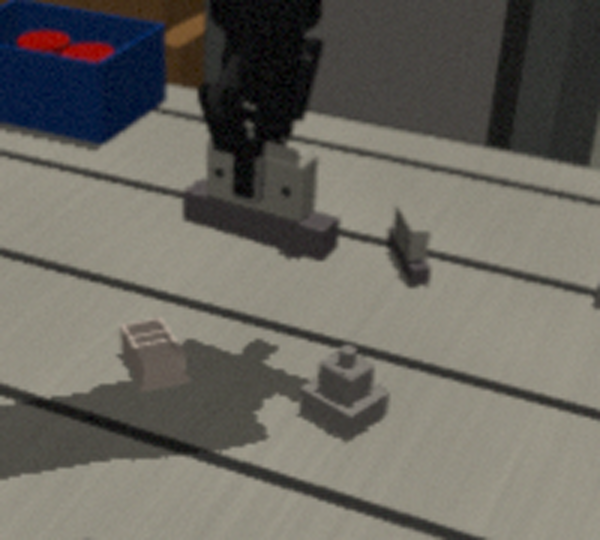

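The scraper is held and lifted level. I'll carry it over the plate, above the clamp.

>>> step_arm(
  increments=[
    [0,-0.03,0,0,0,0,1],
    [0,-0.07,0,0,0,-2,1],
    [0.003,-0.11,0,0,0,-4,1],
    [0.006,-0.15,0,0,0,-5.6,1],
    [0.009,-0.19,0,0,0,-5.6,1],
    [0.012,-0.23,0,0,0,-5.6,1],
    [0.013,-0.27,0,0,0,-5.6,1],
    [0.013,-0.31,0,0,0,-5.6,1],
    [0.013,-0.345,0,0,0,-5.6,1],
    [0.013,-0.37,0,0,0,-5.6,1],
  ],
)

```text
t: 5.97
eef_pos: [0.5324, -0.0508, 0.1432]
tool_rot: [-0.0, 0.096, 0.995, -0.001]
contact_force: [-0.1, 0.1, -3.0]
gripper_width: 0.297
```

>>> step_arm(
  increments=[
    [0,-0.013,0,0,0,0,1],
    [0,-0.023,0,0,0,0,1],
    [0,-0.023,0,0,0,0,1],
    [0,-0.023,0,0,0,0,1],
    [0,-0.023,-0.015,0,0,0,1],
    [0,-0.023,-0.03,0,0,0,1],
    [0,-0.023,-0.045,0,0,0,1],
    [0,-0.023,-0.05,0,0,0,1],
    [0,-0.023,-0.05,0,0,0,1],
    [0,-0.023,-0.05,0,0,0,1],
  ],
)

```text
t: 6.8
eef_pos: [0.5335, -0.0689, 0.0935]
tool_rot: [-0.0, 0.093, 0.996, 0.0]
contact_force: [0.1, -0.6, -2.8]
gripper_width: 0.295
```

Run:
```python
from h import *
c=cam('scene','s3.png')
a=cv2.imread('pics/s3.png')[200:400,110:350]; cv2.imwrite('pics/s3c.png',cv2.resize(a,None,fx=3,fy=3,interpolation=cv2.INTER_CUBIC))
cam('wrist','w3.png');cam('top','t3.png')
a=cv2.imread('pics/t3.png')[140:270,340:500]; cv2.imwrite('pics/t3c.png',cv2.resize(a,None,fx=4,fy=4,interpolation=cv2.INTER_CUBIC))
print(bot.get_obs()['eef_pos'],bot.get_obs()['tool_rot'])
```

```text
[ 0.534022   -0.06974323  0.09422125] [8.13697170e-04 9.40231268e-02 9.95569668e-01 1.62158332e-04]
```

View pics/s3c.png

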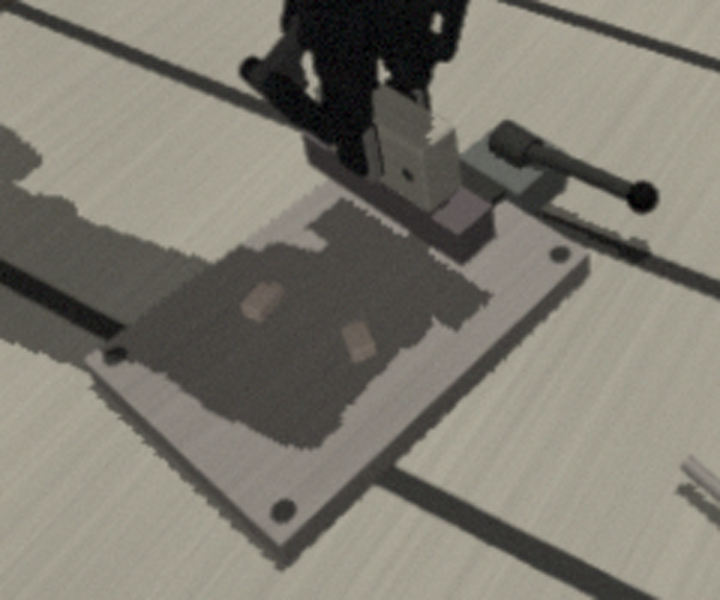

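View pics/t3c.png

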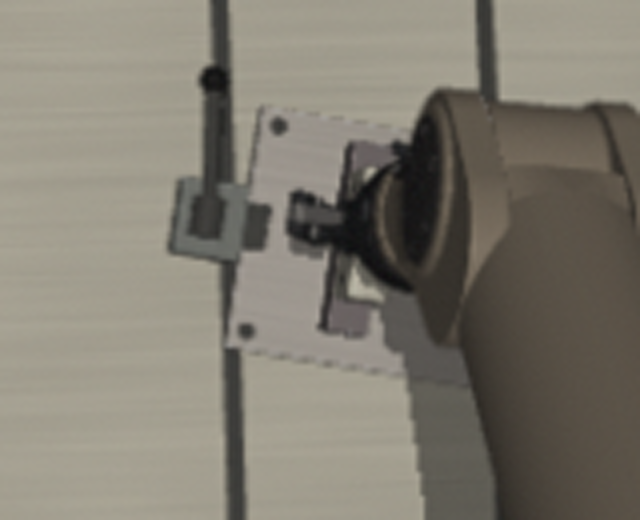

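View pics/w3.png

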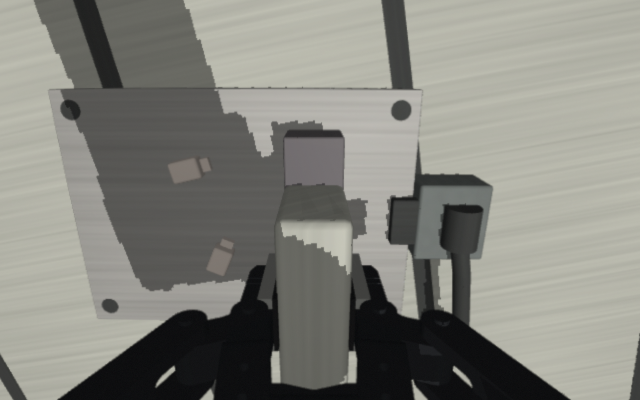

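>>> step_arm(
  increments=[
    [0,0,-0.012,0,0,0,1],
    [0,0,-0.024,0,0,0,1],
    [0,0,-0.033,0,0,0,1],
    [0,0,-0.036,0,0,0,1],
    [0,0,-0.037,0,0,0,1],
    [0,0,-0.038,0,0,0,1],
    [0,0,-0.038,0,0,0,1],
    [0,0,-0.038,0,0,0,1],
    [0,0,-0.038,0,0,0,1],
  ],
)

```text
t: 7.7
eef_pos: [0.5336, -0.0702, 0.0558]
tool_rot: [0.0, 0.094, 0.996, 0.0]
contact_force: [-0.9, -0.3, -2.0]
gripper_width: 0.296
```

Run:
```python
from h import *
c=cam('scene','s4.png')
a=cv2.imread('pics/s4.png')[200:400,110:350]; cv2.imwrite('pics/s4c.png',cv2.resize(a,None,fx=3,fy=3,interpolation=cv2.INTER_CUBIC))
print(bot.get_obs())
```

```text
{'t': 7.75, 'q': array([-0.09268689,  0.49549805,  0.13531541,  2.02715362, -0.10993103,
        0.62496737,  1.49773385]), 'joint_vel': array([-0.00362017,  0.00268868, -0.00023188,  0.00115984, -0.0008217 ,
       -0.00061293, -0.00012118]), 'joint_torque': array([ 4.56401438e-03, -5.17653394e+01,  3.24657865e+00, -1.90701574e+01,
        9.18867270e-03, -3.68204084e-03, -4.69685183e-04]), 'eef_pos': array([ 0.53353035, -0.07011022,  0.05568779]), 'tool_rot': array([3.34571427e-04, 9.42661559e-02, 9.95546974e-01, 4.57227848e-05]), 'contact_force': array([-0.16132126, -0.28696885, -2.76903708]), 'torque': array([ 0.01242055,  0.02770469, -0.02535065]), 'gripper_width': 0.29713946253699114}
```

View pics/s4c.png

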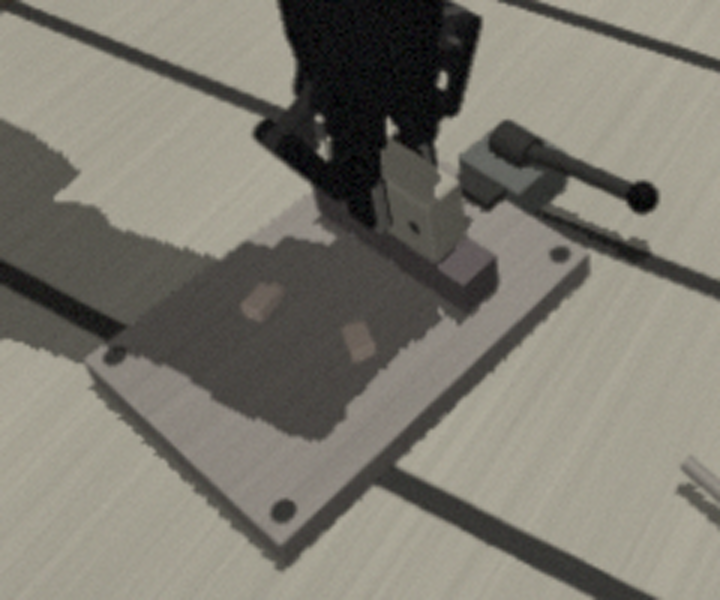

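>>> step_arm(
  increments=[
    [-0.001,-0.005,-0.001,0,0,0,1],
    [-0.003,-0.015,-0.001,0,0,0,1],
    [-0.005,-0.026,-0.001,0,0,0,1],
    [-0.007,-0.038,-0.001,0,0,0,1],
    [-0.0094,-0.05,-0.001,0,0,0,1],
    [-0.0117,-0.062,-0.001,0,0,0,1],
    [-0.014,-0.074,-0.001,0,0,0,1],
    [-0.0162,-0.086,-0.001,0,0,0,1],
    [-0.0185,-0.098,-0.001,0,0,0,1],
    [-0.0208,-0.11,-0.001,0,0,0,1],
  ],
)

```text
t: 8.58
eef_pos: [0.5122, -0.1815, 0.0543]
tool_rot: [0.0, 0.094, 0.996, 0.0]
contact_force: [-0.3, -0.3, -2.4]
gripper_width: 0.295
```

>>> step_arm(
  increments=[
    [-0.0023,-0.012,0,0,0,0,1],
    [-0.0045,-0.024,0,0,0,0,1],
    [-0.0068,-0.036,0,0,0,0,1],
    [-0.009,-0.048,0,0,0,0,1],
    [-0.0113,-0.06,0,0,0,0,1],
    [-0.0121,-0.064,0,0,0,0,1],
    [-0.0121,-0.064,0,0,0,0,1],
    [-0.0121,-0.064,0,0,0,0,1],
  ],
)

```text
t: 9.25
eef_pos: [0.5004, -0.2439, 0.0542]
tool_rot: [-0.0, 0.094, 0.996, 0.0]
contact_force: [0.5, 0.2, -3.1]
gripper_width: 0.294
```

Run:
```python
from h import *
c=cam('scene','s5.png')
a=cv2.imread('pics/s5.png')[200:400,50:290]; cv2.imwrite('pics/s5c.png',cv2.resize(a,None,fx=3,fy=3,interpolation=cv2.INTER_CUBIC))
cam('wrist','w5.png');print(bot.get_obs()['eef_pos'])
```

```text
[ 0.50062525 -0.24306418  0.05423891]
```

View pics/s5c.png

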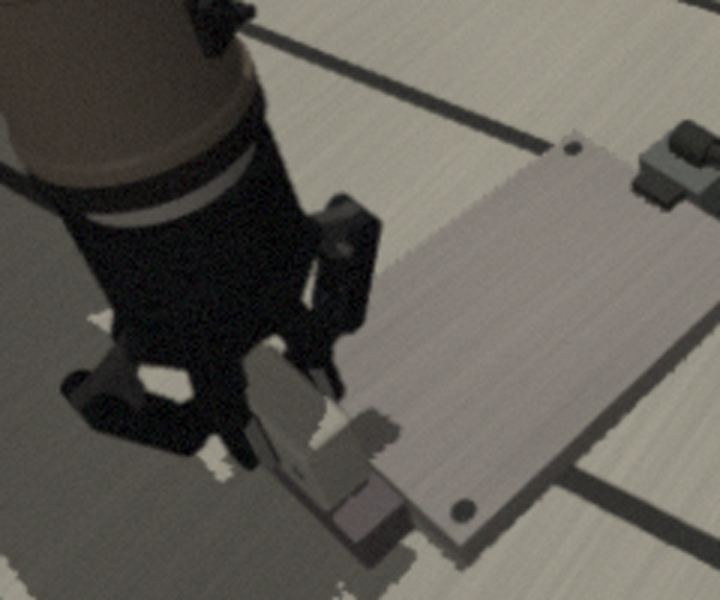

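View pics/w5.png

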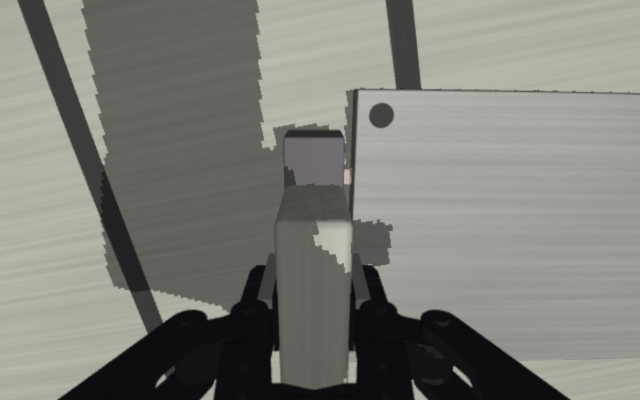

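>>> step_arm(
  increments=[
    [0,0,0.01,0,0,0,1],
    [0,0,0.03,0,0,0,1],
    [0,0,0.05,0,0,0,1],
    [0,0.03,0.07,0,0,0,1],
    [0,0.065,0.085,0,0,0,1],
    [0,0.1,0.085,0,0,0,1],
    [0,0.12,0.085,0,0,0,1],
    [0,0.12,0.085,0,0,0,1],
    [0,0.12,0.085,0,0,0,1],
  ],
)

```text
t: 10.1
eef_pos: [0.5007, -0.122, 0.1401]
tool_rot: [0.0, 0.092, 0.996, 0.0]
contact_force: [-0.5, -1.3, -2.3]
gripper_width: 0.296
```

Run:
```python
from h import *
c=cam('scene','s6.png')
a=cv2.imread('pics/s6.png')[200:400,50:290]; cv2.imwrite('pics/s6c.png',cv2.resize(a,None,fx=3,fy=3,interpolation=cv2.INTER_CUBIC))
for f in (bot.place_of,):
  for r in f('stub_a','scene'): 
    p=np.array(r['location'])*[640,400]; print(p,r['conf'],ray(c,[p],.006))
cam('wrist','w6.png');print(bot.get_obs()['eef_pos'])
```

```text
[147.328 344.72 ] 0.52 [[ 0.46706435 -0.22741893  0.006     ]]
[174.08 377.68] 0.44 [[ 0.53959225 -0.24773875  0.006     ]]
[ 0.50029887 -0.12512349  0.13962163]
```

View pics/s6c.png

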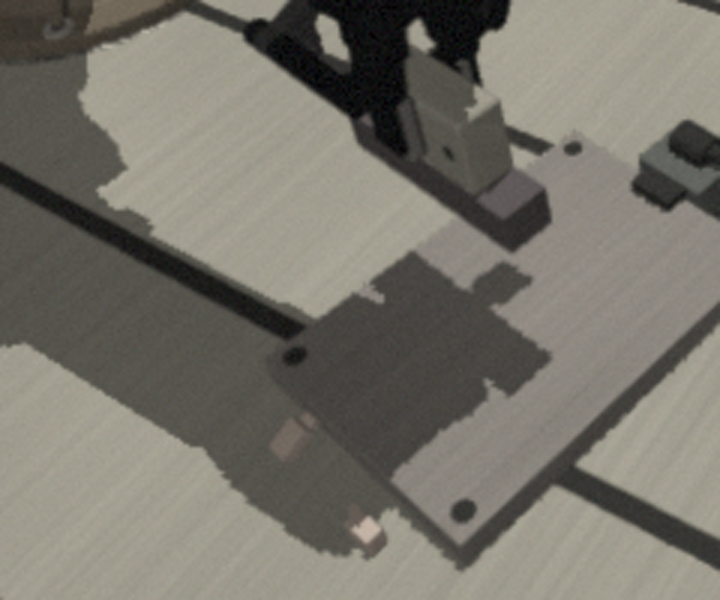

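View pics/w6.png

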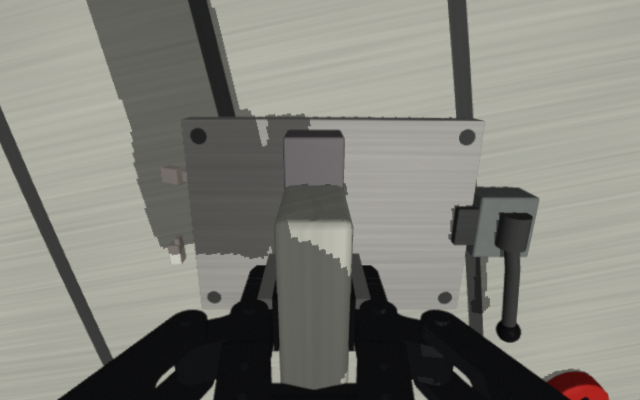

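Run:
```python
from h import *
a=cv2.imread('pics/s6.png')[325:395,130:210]; a=cv2.resize(a,None,fx=7,fy=7,interpolation=cv2.INTER_CUBIC)
b=cv2.imread('pics/w6.png')[140:280,140:240]; b=cv2.resize(b,(350,490),interpolation=cv2.INTER_CUBIC)
m=cv2.convertScaleAbs(np.hstack([a[:490],b])[:, :800] if a.shape[1]+350<=800 else np.hstack([cv2.resize(a,(448,490)),b]),alpha=1.6); cv2.imwrite('pics/c6.png',m)
```

```text
(no output)
```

View pics/c6.png

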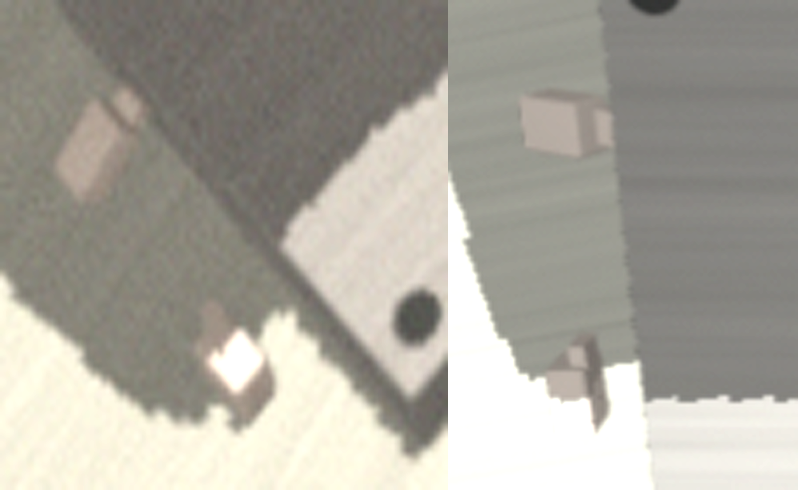

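Run:
```python
from h import *
s=cam('scene');w=cam('wrist')
n=np.array([.5279,-.1152]);y=-.1866
R=np.array([[np.cos(y),np.sin(y)],[-np.sin(y),np.cos(y)]])
for nm,ps,pw in (('A top face',(147,346.4),(171.5,175.5)),('A tabtip',(130+130/5.6,325+102/7),(140+(600-448)/3.5,140+125/3.5)),('B',(172.1,377),(174.9,248.6))):
  for z in (0,.006,.012,.018,.024):
    a=ray(s,[ps],z)[0];b=ray(w,[pw],z)[0]
    print(nm,z,np.round((a-b)[:2]*1e3,1),'nest',R@(a[:2]-n).round(4))
  print()
```

```text
A top face 0 [-6.1 10.4] nest [-0.04142853 -0.12230898]
A top face 0.006 [-0.8  5.7] nest [-0.03683214 -0.12347653]
A top face 0.012 [4.6 1. ] nest [-0.03223575 -0.12464408]
A top face 0.018 [10.  -3.7] nest [-0.02763935 -0.12581163]
A top face 0.024 [15.3 -8.4] nest [-0.02304296 -0.12697918]

A tabtip 0 [-8.6 14. ] nest [-0.04427044 -0.10941233]
A tabtip 0.006 [-3.1  9.4] nest [-0.03963694 -0.11077641]
A tabtip 0.012 [2.3 4.8] nest [-0.035022   -0.11204222]
A tabtip 0.018 [7.7 0.1] nest [-0.0303885 -0.1134063]
A tabtip 0.024 [13.1 -4.5] nest [-0.02577356 -0.11467211]

B 0 [-1.1  9.3] nest [ 0.02927185 -0.12809313]
B 0.006 [4.9 4.5] nest [ 0.03304502 -0.12921256]
B 0.012 [10.8 -0.4] nest [ 0.0368182 -0.130332 ]
B 0.018 [16.7 -5.3] nest [ 0.04067109 -0.13133462]
B 0.024 [ 22.7 -10.1] nest [ 0.04444427 -0.13245406]
```

>>> step_arm(
  increments=[
    [0,0.02,0,0,0,0,1],
    [0.005,0.055,0,0,0,0,1],
    [0.01,0.09,0,0,0,0,1],
    [0.015,0.125,0,0,0,0,1],
    [0.02,0.16,0,0,0,0,1],
    [0.02,0.195,0,0,0,0,1],
    [0.02,0.23,0,0,0,0,1],
    [0.02,0.255,0,0,0,0,1],
    [0.02,0.265,0,0,0,0,1],
    [0.02,0.265,0,0,0,0,1],
  ],
)

```text
t: 11.18
eef_pos: [0.5204, 0.1436, 0.1392]
tool_rot: [-0.0, 0.092, 0.996, 0.001]
contact_force: [0.0, -1.3, -2.9]
gripper_width: 0.298
```

Run:
```python
from h import *
cam('scene','s7.png');c=cam('top','t7.png')
n=np.array([.5279,-.1152]);y=-.1866
R=np.array([[np.cos(y),np.sin(y)],[-np.sin(y),np.cos(y)]])
for r in bot.place_of('stub_a','top'):
    p=np.array(r['location'])*[640,400]; q=ray(c,[p],.006)[0]; print(p,r['conf'],q,R@(q[:2]-n))
a=cv2.imread('pics/t7.png')[150:260,420:530]; a=cv2.resize(a,(400,400),interpolation=cv2.INTER_CUBIC)
b=cv2.imread('pics/s7.png')[320:400,120:200]; b=cv2.resize(b,(400,400),interpolation=cv2.INTER_CUBIC)
cv2.imwrite('pics/c7.png',np.hstack([a,b]))
print(bot.get_obs()['eef_pos'])
```

```text
[484.096 224.   ] 0.59 [ 0.46889599 -0.23141728  0.006     ] [-0.03641922 -0.12514619]
[490.688 196.6  ] 0.44 [ 0.54153438 -0.25284684  0.006     ] [ 0.0389338  -0.13272794]
[0.52053525 0.13846199 0.13909232]
```

View pics/c7.png

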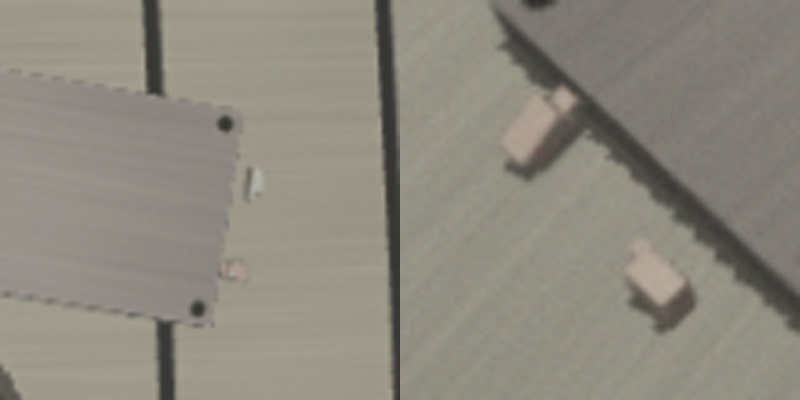

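View pics/t7.png

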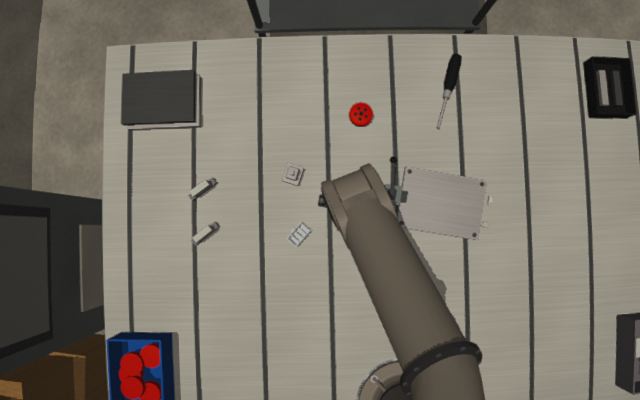

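Run:
```python
from h import *
s=cam('scene','s8.png');t=cam('top')
b=cv2.imread('pics/s8.png')[325:355,130:170]; cv2.imwrite('pics/c8.png',cv2.resize(b,None,fx=18,fy=18,interpolation=cv2.INTER_CUBIC))
n=np.array([.5279,-.1152]);y=-.1866
R=np.array([[np.cos(y),-np.sin(y)],[np.sin(y),np.cos(y)]])
for nm,ps,pt in (('A',(147.2,345.2),(484.4,224)),('B',(170.8,375.5),(490,200.3)),('corner',(0,0),(0,0))):
  if nm=='corner':break
  for z in (0.002,.008,.014,.02):
    a=ray(s,[ps],z)[0];b=ray(t,[pt],z)[0]
    print(nm,z,np.round((a-b)[:2]*1e3,1),R.T@(a[:2]-n),R.T@(b[:2]-n))
```

```text
A 0.002 [-4.2  6.8] [-0.04147721 -0.12137101] [-0.03605015 -0.12731377]
A 0.008 [0.1 2.8] [-0.03686151 -0.12254005] [-0.03640867 -0.12530568]
A 0.014 [ 4.4 -1.2] [-0.03224582 -0.12370908] [-0.03676718 -0.12329759]
A 0.02 [ 8.7 -5.3] [-0.02763012 -0.12487812] [-0.0371257 -0.1212895]
B 0.002 [-1.   5.6] [ 0.02721377 -0.12827261] [ 0.0292502 -0.1335842]
B 0.008 [2.8 1.7] [ 0.03104624 -0.12936296] [ 0.02858114 -0.13154629]
B 0.014 [ 6.7 -2.2] [ 0.03487871 -0.1304533 ] [ 0.02791209 -0.12950838]
B 0.02 [10.5 -6.1] [ 0.03871119 -0.13154365] [ 0.02724304 -0.12747047]
```

View pics/c8.png

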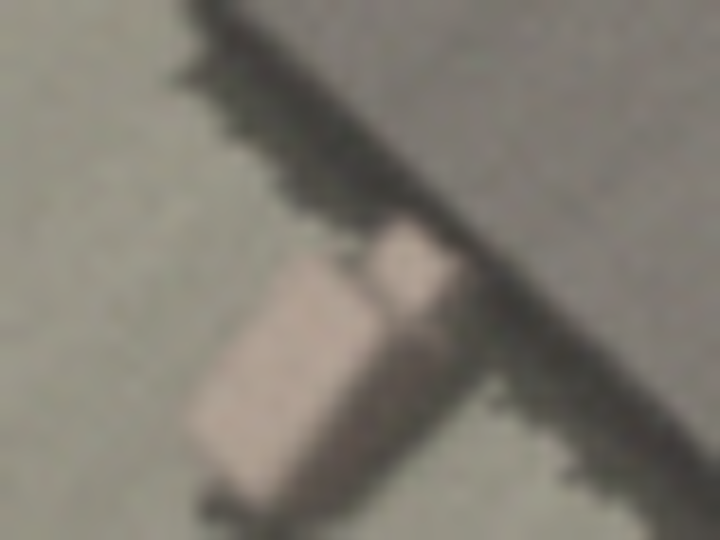

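Both stubs lie on the table at nest y ≈ -0.125 and -0.130, with top faces about 8–12 mm up. I'll stand the scraper on the clear table at (0.52, 0.14).

>>> step_arm(
  increments=[
    [0,0,-0.02,0,0,0,1],
    [0,0,-0.045,0,0,0,1],
    [0,0,-0.07,0,0,0,1],
    [0,0,-0.088,0,0,0,1],
    [0,0,-0.097,0,0,0,1],
    [0,0,-0.102,0,0,0,1],
    [0,0,-0.104,0,0,0,1],
    [0,0,-0.105,0,0,0,1],
    [0,0,-0.105,0,0,0,1],
    [0,0,-0.105,0,0,0,1],
  ],
)

```text
t: 12.27
eef_pos: [0.5211, 0.1411, 0.0352]
tool_rot: [0.001, 0.094, 0.996, 0.0]
contact_force: [-0.8, -0.4, -2.8]
gripper_width: 0.296
```

>>> step_arm(
  increments=[
    [0,0,0,0,0,0,1],
    [0,0,-0.0005,0,0,0,1],
    [0,0,-0.0005,0,0,0,1],
    [0,0,-0.0005,0,0,0,1],
  ],
)

```text
t: 12.6
eef_pos: [0.5204, 0.141, 0.034]
tool_rot: [0.0, 0.094, 0.996, 0.0]
contact_force: [0.0, -0.2, -2.2]
gripper_width: 0.299
```

Force is still about -2.2 N, so the scraper is still hanging. I'll lower it slightly.

>>> step_arm(
  increments=[
    [0,0,-0.0005,0,0,0,1],
    [0,0,-0.001,0,0,0,1],
    [0,0,-0.001,0,0,0,1],
    [0,0,-0.001,0,0,0,1],
  ],
)

```text
t: 12.93
eef_pos: [0.5205, 0.141, 0.0333]
tool_rot: [0.0, 0.094, 0.996, 0.0]
contact_force: [-1.3, -1.2, 5.5]
gripper_width: 0.296
```

The scraper is on the table. Release it gently.

>>> step_arm(
  increments=[
    [0,0,0,0,0,0,0.4],
    [0,0,0,0,0,0,0.3],
    [0,0,0,0,0,0,0.2],
    [0,0,0,0,0,0,0],
    [0,0,0,0,0,0,-0.4],
    [0,0,0,0,0,0,-0.8],
    [0,0,0,0,0,0,-0.8],
    [0,0,0,0,0,0,-0.8],
    [0,0,0,0,0,0,-0.8],
    [0,0,0,0,0,0,-0.8],
  ],
)

```text
t: 13.77
eef_pos: [0.5204, 0.1409, 0.0328]
tool_rot: [-0.0, 0.094, 0.996, -0.0]
contact_force: [0.0, -0.0, 0.7]
gripper_width: 0.901
```

>>> step_arm(
  increments=[
    [0,0,0.01,0,0,0,-0.8],
    [0,0,0.03,0,0,0,-0.8],
    [0,0,0.05,0,0,0,-0.8],
    [0,0,0.08,0,0,0,-0.8],
    [0,0,0.11,0,0,0,-0.8],
    [0,0,0.14,0,0,0,-0.8],
    [0,0,0.16,0,0,0,-0.8],
    [0,0,0.16,0,0,0,-0.8],
    [0,0,0.16,0,0,0,-0.8],
    [0,0,0.16,0,0,0,-0.8],
  ],
)

```text
t: 14.6
eef_pos: [0.5198, 0.1407, 0.1925]
tool_rot: [-0.0, 0.094, 0.996, -0.0]
contact_force: [-0.5, 0.2, -0.7]
gripper_width: 0.897
```

Run:
```python
from h import *
cam('scene','s9.png');print(bot.get_obs()['eef_pos'],bot.get_obs()['t'],bot.get_obs()['contact_force'])
```

```text
[0.51948532 0.1406019  0.19193626] 14.65 [0.74588453 0.64840753 0.19989437]
```

View pics/s9.png

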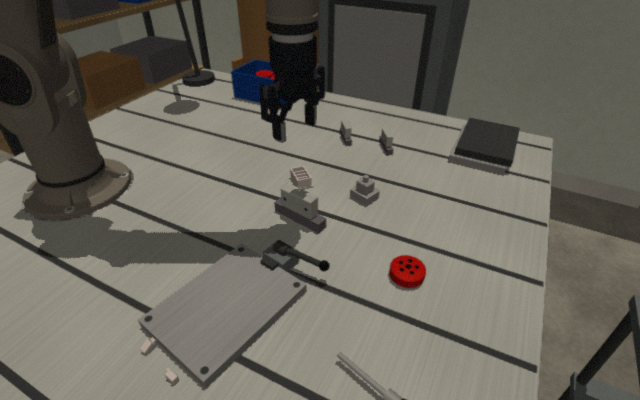

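The scraper stands upright at (300,210), the stubs are on the table at (147,345) and (171,376), and the gripper is clear.

```bash
python3 -c "
from station import bot
print(bot.hand_in())"
```

```text
the job is handed in; nothing more can be done
None
```

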